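# Lay the humidity logger on its back and start it

## Robot

A 6-joint arm with a two-finger parallel gripper is mounted at the origin on the work surface. World frame = base frame: x ahead of the robot, y to its left, z up, the work surface at z = 0. Lengths are in m, angles in rad, forces in N, time in s.
With the tool pointing down it reaches from about 0.425 to 0.95 m from the base axis. Payload 3.5 kg.
Tool frame: the origin (TCP) lies midway between the tips of the shut fingers; the grasp point (between the pads) lies 19 mm behind it; z points along the fingers, y is the line along which they close (so a half turn about z gives the same grasp; the last joint's range is limited). The gripper opens to 85 mm and grips with 20 to 120 N. Pads are 22 mm wide; open, the fingers measure 114 mm over their backs; the gripper's body (76 mm by 85 mm) begins 54 mm behind the grasp point. The pads swing forward as they close: fully open they stand 13 mm farther back than shut.
Start: joints at [-1.337, 0.286, 1.577, -0, 1.279, -0.15], TCP at [0.253, -0.626, 0.231] pointing down, gripper open.
Joint ranges: [-2.77, 2.77], [-0.9, 2.22], [0.21, 2.48], [-1.53, 4.67], [0.24, 2.81], [-2.84, 2.84]. Speed limits (rad/s): [2.79, 2.79, 3.14, 3.14, 3.14, 3.14].

## Interface

Orientations are given as a unit quaternion [x, y, z, w].
In Python, from plant import ctrl gives the robot as it stands.
- The arm moves only by the tool move_arm, never from a script. Its argument "plan" is a list of rows, each an object of numbers: "x", "y", "z": the shift along the tool's x, y, z in m; "yaw": the turn about the tool's z in rad; "fingers": the closure, from 0 (fully open) to 1 (shut). In form: [{"x": .., "y": .., "z": .., "yaw": .., "fingers": ..}, ...]. A call has 1 to 5 rows; each row is the pose to reach, as a shift and turn from the pose commanded when the call began, along the tool's axes at that moment; what a row does not reach only later rows make up. A row lasts 1/10 s, in which the tool goes at most 50 mm and 8.59 degrees, less where a joint would pass 70% of its speed; a pose out of reach is approached as far as the arm can. A call with a gripper value outside its range is refused whole. The fingers move at their own pace and stop on an object; "force" is the grip in N (left out, the last holds). Time passes only in rows, so rows that repeat a pose let the fingers close. It gives the time, the measured TCP pose, the force, the opening and the grip force at its end, in the units of the state.
- ctrl.get_state(): the state, without advancing time (a new reading comes with each control period).
- ctrl.read_camera(name): name is "scene" or "side" or "wrist"; returns the picture (420x560x3 uint8, red, green, blue); there is no depth.
- ctrl.camera_model(name): a dict with "intrinsics" (3x3 intrinsics, pixels), "distortion" ([k1, k2, p1, p2, k3] as OpenCV has them; the pictures are not rectified), "cam_to_world" (4x4, takes a point from camera to world coordinates); the wrist camera has in their place "tool_from_camera" (4x4, takes a point from camera to tool coordinates, whose origin is the TCP and whose axes are the flange's). Camera axes: x right, y up, looking along -z (the intrinsics and any distortion apply to the point x, -y, -z); pixel columns grow to the right and rows downward; lengths in m; the calibration is good to about 2 mm. A picture is of the moment at which its call begins: read the wrist's pose just before it. camera_model takes no time and is no camera call.
- ctrl.sign_off(): hands the job in; it is judged then, once.
The state is a dict: "time": time; "qpos": joint angles; "dq": joint speeds; "joint_efforts": joint torques, N m; "eef_pos": TCP position; "tcp_rot": TCP orientation; "contact_force": force on the tool from outside, world axes, zero at the start; "wrist_torque": the same for the moment, N m; "opening": opening from 0.0 (shut) to 1.0 (fully open); "finger_force": force on a finger pad.
Only numpy, scipy, OpenCV 4.12 (cv2) and the standard library are available. Lean on these libraries where they do the work, as an engineer would, in place of code of your own. Each camera call takes 0.05 s, during which the arm holds its last target. There are 200 camera calls.

## Task

Push the standing yellow humidity logger over so that it lies on its back on its own black pad with the screen facing up; then press its green start key all the way in and let it go. Only push and press: never pick the logger up. Leave the blue logger standing where it is, and do not disturb the glassware and the other things around.

Things in the scene. Friction and masses are not known exactly. Their poses are not given: they have to be found in the camera images.
- logger: Yellow data logger, a box 40 mm deep (x), 70 wide (y), 150 tall (z), with a black cap 22 mm across, 14 high on top; 0.26 to 0.5 kg. Stands upright on its pad at the start. Origin: centre of its underside as it stands. Its -x face has the screen (centre 114 mm up) and the green key (45 mm up) and looks roughly to the robot; its +x face is its back. Lying on its back, +x points down.
- logger_mid (a point): Centre of the yellow box, 75 mm above its underside when standing; it turns with the logger.
- logger_heel (a point): Middle of the logger's back lower edge, 20 mm along its +x from its origin. The foot grips the pad: pushed along +x high on the screen face, the logger pivots on this edge and falls over by itself once leaned more than about 15 degrees.
- key_top (a point): Centre of the outer face of the green round key (24 mm across), which stands 7 mm proud of the screen face, on its middle line, 45 mm above the foot end. It moves with the key. It faces straight up when the logger lies on its back.
- logger_key (a joint): Travel of the spring key: 0 out, 0.005 m fully in. It takes about 4 N to push fully in, and springs back.
- pad: Black rubber pad under the yellow logger, fixed: 300 mm long (x, away from the robot), 130 wide (y), 12 thick. Origin: centre of its underside. The logger stands near its robot-side end, about 90 mm from the pad's centre; the free part of the pad lies behind it. It may be the left or the right of two such pads.
- pad_b: The same kind of pad under the blue logger, fixed.
- twin: Blue logger of the same shape and size, standing on the other pad; to be left alone. Origin: centre of its underside.
- vial: Small amber glass vial, 22 mm across, 60 mm tall, standing between the two pads. Origin: centre of its underside. A bystander.
- amber: Amber reagent bottle, 70 mm across, 160 mm tall, standing to the robot's left. Origin: centre of its underside. A bystander.
- beaker: Clear glass beaker, 72 mm across, 90 mm tall, standing to the robot's right. Origin: centre of its underside. A bystander.
- dish: White ceramic dish, 90 mm across, 16 mm high, on the bench to the left, near the robot. Origin: centre of its underside. A bystander.
- spatula: Steel lab spoon, 170 mm long, lying on the bench to the right, near the robot. Origin: underside, near its middle. A bystander.
Not all that is in view belongs to the job. There is more than one size of the logger; the one meant has the size given above.

How it is judged:
By the outcome, as a careful person would: the job done as asked, in the order asked, and still so for the second after the job is handed in, with the robot touching nothing.
It also fails if it takes over 42 s, if anything falls off the work surface, if the arm or the gripper's body presses on something with over 40 N, if the wrist force passes 120 N, or if a joint passes its speed limit or range.

## Working session

There is one attempt and no reset: what is moved stays moved. The work goes in short steps, Python scripts to look and compute and a tool call to move; the robot and the scene stay as the last step left them, time stands still between calls to the robot, and variables do not carry over. Pictures are saved under pics/ and viewed, at most 10 in all, crops included, and the job is handed in when it is done.

Besides the shell and the picture viewer there is one more tool, called after "Request:" as name(argument=value, ...) on one line, values as JSON. move_arm: Moves the arm, as the interface text tells. Its arguments: {"type":"object","properties":{"plan":{"type":"array"},"force":{"type":"number"}},"required":["plan"]}

```bash
mkdir -p pics; ls
python3 - <<'E'
from plant import ctrl
import cv2
s=ctrl.get_state();print(s)
for n in("scene","side"):
    cv2.imwrite(f"pics/{n}0.png",cv2.resize(ctrl.read_camera(n)[:,:,::-1],(800,600),interpolation=cv2.INTER_CUBIC))
    m=ctrl.camera_model(n);print(n,m)
print(ctrl.camera_model("wrist"))
E
```

```text
pics
{'time': 0.0, 'qpos': array([-1.33700124e+00,  2.87150086e-01,  1.57818071e+00, -2.11963848e-05,
        1.27858837e+00, -1.49947994e-01]), 'dq': array([ 0.00158365,  0.0005811 ,  0.0017431 , -0.00102267,  0.00079104,
       -0.0007105 ]), 'joint_efforts': array([ 9.83092141e-04, -4.05975330e+01, -2.92627591e+01, -6.82951236e-05,
        5.71083860e-03, -1.37442633e-06]), 'eef_pos': array([ 0.25261738, -0.62523913,  0.22995555]), 'tcp_rot': array([ 9.81647810e-01,  1.90699301e-01, -5.88899812e-05, -1.16180837e-03]), 'contact_force': array([-0.24363316,  0.60961542,  0.04831926]), 'wrist_torque': array([ 0.01941323, -0.01687672, -0.02395002]), 'finger_force': 0.0, 'opening': 0.9979035397751598}
scene {'intrinsics': array([[434.07807348,   0.        , 277.73264242],
       [  0.        , 434.07807348, 207.02532697],
       [  0.        ,   0.        ,   1.        ]]), 'distortion': array([-0.02613406,  0.        ,  0.        ,  0.        ,  0.        ]), 'cam_to_world': array([[ 0.05897579, -0.61514474,  0.78620532,  1.34808308],
       [ 0.99818232,  0.0461272 , -0.03878591, -0.0
[... 573 characters left out ...]
4788866,  0.99049113],
       [ 0.        ,  0.        ,  0.        ,  1.        ]])}
{'intrinsics': array([[364.64694669,   0.        , 273.44889479],
       [  0.        , 364.64694669, 206.93116854],
       [  0.        ,   0.        ,   1.        ]]), 'distortion': array([0.01042942, 0.        , 0.        , 0.        , 0.        ]), 'tool_from_camera': array([[-4.31746860e-04,  9.61562985e-01,  2.74584120e-01,
         6.89894510e-02],
       [ 9.99999826e-01,  5.25735341e-04, -2.68700384e-04,
         2.49138071e-05],
       [-4.02730919e-04,  2.74583956e-01, -9.61563045e-01,
        -1.43237563e-01],
       [ 0.00000000e+00,  0.00000000e+00,  0.00000000e+00,
         1.00000000e+00]])}
```

View pics/scene0.png

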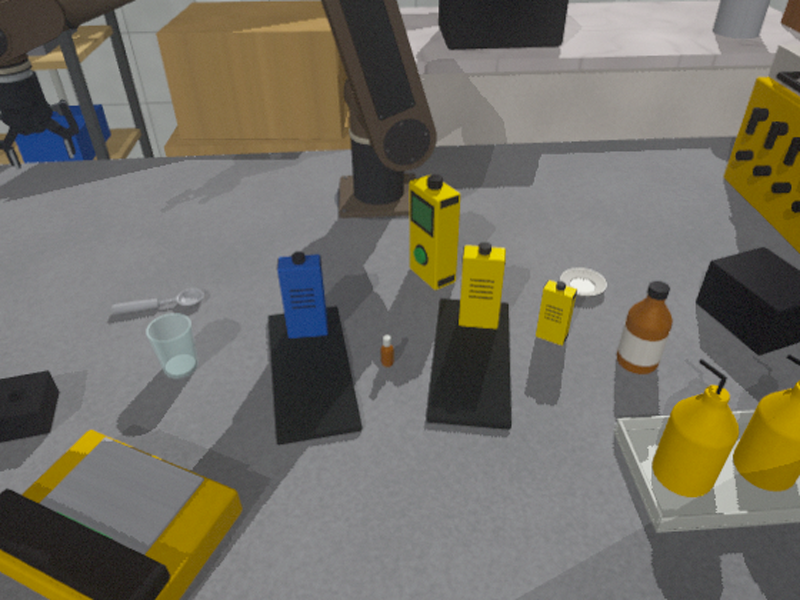

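View pics/side0.png

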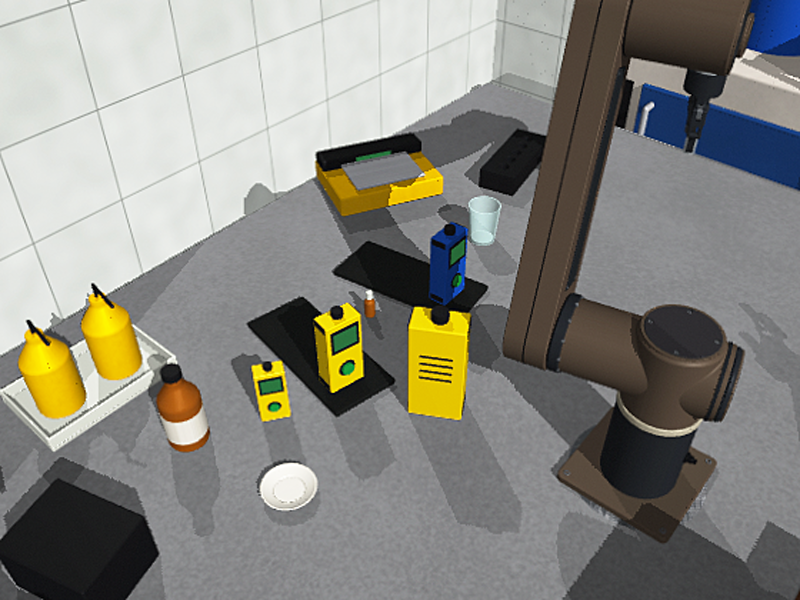

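The target is the yellow logger on the right-hand pad in the scene view, at about (482,285); in the side view it is at (340,345). The larger one at (435,235) and the smaller one at (555,312) are decoys. I'll enlarge both views to read corners.

Run:
```python
import cv2,numpy as np
# crops of native region; stored 800x600 pics, magnify 3.3x; two side by side
a=cv2.imread("pics/scene0.png")[230:440,405:585]; b=cv2.imread("pics/side0.png")[285:425,240:480]
cv2.imwrite("pics/c1.png",np.ascontiguousarray(cv2.resize(a,None,fx=2.8,fy=2.8)))
cv2.imwrite("pics/c2.png",cv2.resize(b,None,fx=3.3,fy=3.3))
```

```text
(no output)
```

View pics/c1.png

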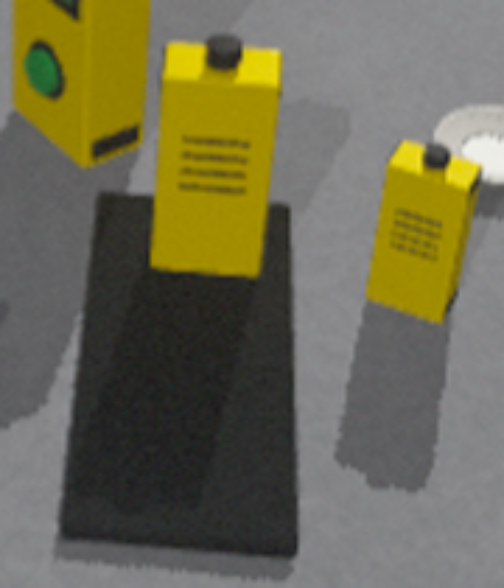

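View pics/c2.png

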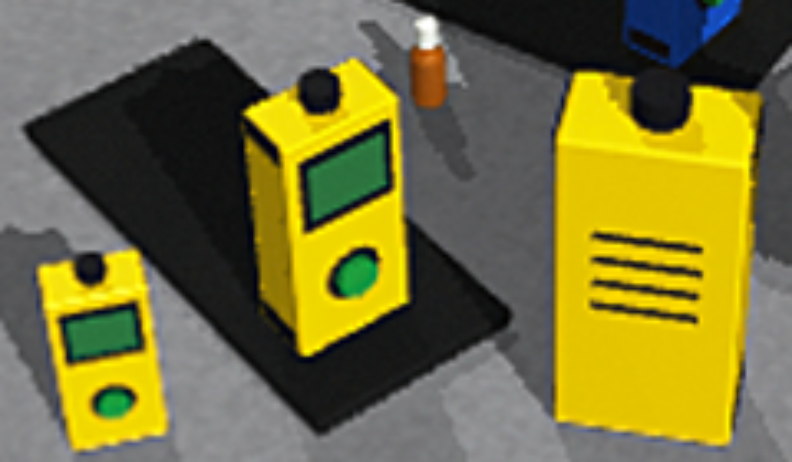

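```bash
cat > h.py <<'E'
import cv2,numpy as np
from plant import ctrl
def project(n,P):
    m=ctrl.camera_model(n);T=np.linalg.inv(m["cam_to_world"])
    c=np.asarray(P)@T[:3,:3].T+T[:3,3]; c=c*[1,-1,-1]
    return cv2.projectPoints(c,np.zeros(3),np.zeros(3),m["intrinsics"],m["distortion"])[0][:,0]
def onplane(n,uv,z):
    m=ctrl.camera_model(n);T=m["cam_to_world"]
    q=cv2.undistortPoints(np.array(uv,float)[:,None],m["intrinsics"],m["distortion"])[:,0]
    d=np.c_[q[:,0],-q[:,1],-np.ones(len(q))]@T[:3,:3].T;o=T[:3,3]
    return o+d*((z-o[2])/d[:,2:])
def nat(p,s=1,off=(0,0)):  # crop -> 800x600 -> native
    return ((np.array(p,float)+.5)/s+np.array(off))*.7-.5
E
python3 - <<'E'
from h import *
from scipy.optimize import least_squares
S=lambda p:nat(p,2.8,(405,230)); D=lambda p:nat(p,3.3,(240,285))
def W(q,P,z0): c,s=np.cos(q[2]),np.sin(q[2]);P=np.array(P);return np.c_[q[0]+c*P[:,0]-s*P[:,1],q[1]+s*P[:,0]+c*P[:,1],P[:,2]+z0]
a,b,h=.02,.035,.15
sp=[(a,-b,0),(a,b,0),(-a,-b,h),(-a,b,h),(a,-b,h),(a,b,h)];su=S([(151,267),(260,276),(172,43),(280,50),(163,83),(279,90)])
dp=[(-a,b,0),(-a,-b,0),(-a,b,h),(-a,-b,h),(a,b,h),(a,-b,h),(a,b,0),(-.027,0,.045)];du=D([(303,355),(409,302),(283,157),(396,97),(245,114),(353,60),(262,305),(357,272)])
f=lambda q:np.r_[project("scene",W(q,sp,.012))-su,project("side",W(q,dp,.012))-du].ravel()
r=least_squares(f,[.55,.0,0]);print("logger",r.x,np.round(r.fun.reshape(-1,2),1).tolist())
pp=[(-.15,-.065,.012),(-.15,.065,.012)];pu=S([(97,193),(288,205)])
pd=[(-.15,.065,0),(-.15,-.065,.006),(.15,.065,.012),(.15,-.065,.012)];pdu=D([(320,432),(511,320),(25,128),(206,40)])
g=lambda q:np.r_[project("scene",W(q,pp,0))-pu,project("side",W(q,pd,0))-pdu].ravel()
r2=least_squares(g,[.6,0,0]);print("pad",r2.x,np.round(r2.fun.reshape(-1,2),1).tolist())
print("big base scene",onplane("scene",nat([(413,270),(439,287),(458,276)]),0).round(3).tolist())
print("big base side",onplane("side",nat([(408,413),(461,418)]),0).round(3).tolist())
print("vial,smalllog",onplane("scene",nat([(386,365),(536,332),(566,343),(575,312)]),0).round(3).tolist())
print("twin base",onplane("scene",nat([(286,337),(327,337)]),.012).round(3).tolist())
E
```

```text
logger [ 0.50058996  0.16375315 -0.20938105] [[-1.2, 1.7], [-1.0, 1.9], [-2.3, 0.2], [-0.2, 0.6], [-1.2, -0.5], [-0.2, 0.1], [-0.5, 1.9], [-0.2, 0.8], [-0.4, -0.2], [0.3, 0.3], [-1.7, -0.2], [-0.1, -0.5], [-0.5, 3.3], [0.3, 2.3]]
pad [ 0.58697335  0.13675266 -0.18676517] [[-0.9, 0.1], [-0.4, 0.4], [-0.6, 2.1], [0.3, -0.1], [-0.6, -0.5], [0.2, -0.8]]
big base scene [[0.314, 0.062, 0.0], [0.375, 0.109, 0.0], [0.342, 0.151, 0.0]]
big base side [[0.365, 0.139, 0.0], [0.288, 0.089, 0.0]]
vial,smalllog [[0.587, -0.006, 0.0], [0.522, 0.269, 0.0], [0.555, 0.315, -0.0], [0.472, 0.355, 0.0]]
twin base [[0.516, -0.18, 0.012], [0.522, -0.107, 0.012]]
```

Logger is at (0.501, 0.164), with logger and pad yaw agreeing at about −0.2. Next I raise the tool, turn it to heading −0.2 and shut the fingers.

Request:
move_arm(plan=[{"x": 0.04, "y": -0.01, "z": -0.025, "yaw": 0.12, "fingers": 1}, {"x": 0.08, "y": -0.02, "z": -0.05, "yaw": 0.24, "fingers": 1}, {"x": 0.12, "y": -0.03, "z": -0.08, "yaw": 0.36, "fingers": 1}, {"x": 0.16, "y": -0.043, "z": -0.1, "yaw": 0.48, "fingers": 1}, {"x": 0.2, "y": -0.054, "z": -0.12, "yaw": 0.584, "fingers": 1}])

```text
time: 0.6
eef_pos: [0.4191, -0.4996, 0.3522]
tcp_rot: [0.995, -0.102, 0.0, -0.0]
contact_force: [1.1, -0.7, -0.1]
opening: 0.143
finger_force: 0.0
```

Request:
move_arm(plan=[{"x": -0.002, "y": -0.048}, {"x": -0.004, "y": -0.097}, {"x": -0.006, "y": -0.146}, {"x": -0.008, "y": -0.194}, {"x": -0.01, "y": -0.243}])

```text
validation failed for argument at $.pl...
```

Request:
move_arm(plan=[{"x": -0.008, "y": -0.048}, {"x": -0.016, "y": -0.096}, {"x": -0.024, "y": -0.144}, {"x": -0.032, "y": -0.192}, {"x": -0.04, "y": -0.24}])

```text
validation failed for argument at $.pl...
```

All five keys are needed in every row.

Request:
move_arm(plan=[{"x": -0.002, "y": -0.048, "z": 0, "yaw": 0, "fingers": 1}, {"x": -0.004, "y": -0.097, "z": 0, "yaw": 0, "fingers": 1}, {"x": -0.006, "y": -0.146, "z": 0, "yaw": 0, "fingers": 1}, {"x": -0.008, "y": -0.194, "z": 0, "yaw": 0, "fingers": 1}, {"x": -0.01, "y": -0.243, "z": 0, "yaw": 0, "fingers": 1}])

```text
time: 1.1
eef_pos: [0.4563, -0.2587, 0.3507]
tcp_rot: [0.995, -0.1, -0.0, -0.0]
contact_force: [0.4, 0.7, 0.2]
opening: 0.002
finger_force: 0.0
```

Request:
move_arm(plan=[{"x": -0.008, "y": -0.048, "z": 0, "yaw": 0, "fingers": 1}, {"x": -0.016, "y": -0.096, "z": 0, "yaw": 0, "fingers": 1}, {"x": -0.024, "y": -0.144, "z": 0, "yaw": 0, "fingers": 1}, {"x": -0.032, "y": -0.192, "z": 0, "yaw": 0, "fingers": 1}, {"x": -0.04, "y": -0.24, "z": 0, "yaw": 0, "fingers": 1}])

```text
time: 1.6
eef_pos: [0.4644, -0.0157, 0.3509]
tcp_rot: [0.995, -0.1, -0.0, -0.0]
contact_force: [1.5, 0.2, 0.0]
opening: 0.002
finger_force: 0.0
```

Request:
move_arm(plan=[{"x": -0.013, "y": -0.046, "z": 0, "yaw": 0, "fingers": 1}, {"x": -0.026, "y": -0.092, "z": 0, "yaw": 0, "fingers": 1}, {"x": -0.04, "y": -0.138, "z": 0, "yaw": 0, "fingers": 1}, {"x": -0.053, "y": -0.183, "z": 0, "yaw": 0, "fingers": 1}, {"x": -0.053, "y": -0.183, "z": 0, "yaw": 0, "fingers": 1}])

```text
time: 2.1
eef_pos: [0.448, 0.1769, 0.3508]
tcp_rot: [0.995, -0.096, -0.001, -0.001]
contact_force: [0.3, -0.4, 0.7]
opening: -0.002
finger_force: 0.0
```

Run:
```python
from h import *
s=ctrl.get_state();print(s["eef_pos"],s["tcp_rot"])
a=ctrl.read_camera("wrist");b=ctrl.read_camera("scene")
cv2.imwrite("pics/w1.png",np.hstack([cv2.resize(a,(400,300)),cv2.resize(b,(400,300))])[:,:,::-1])
# predicted logger points in wrist picture
from scipy.spatial.transform import Rotation as R
m=ctrl.camera_model("wrist");Tw=np.eye(4);Tw[:3,:3]=R.from_quat(s["tcp_rot"]).as_matrix();Tw[:3,3]=s["eef_pos"]
T=np.linalg.inv(Tw@m["tool_from_camera"])
for q in [(0,0,.176),(-.02,.035,.162),(-.02,-.035,.162),(.02,.035,.162),(.02,-.035,.162)]:
    c,sn=np.cos(-.2),np.sin(-.2);P=np.array([.5006+c*q[0]-sn*q[1],.1638+sn*q[0]+c*q[1],q[2]])
    v=(T[:3,:3]@P+T[:3,3])*[1,-1,-1]
    print(q,cv2.projectPoints(v[None],np.zeros(3),np.zeros(3),m["intrinsics"],m["distortion"])[0].ravel()*400/560)
```

```text
[0.44796075 0.17685206 0.35081499] [ 9.95362297e-01 -9.61913305e-02 -7.18656411e-04 -7.80459099e-04]
(0, 0, 0.176) [197.42177078  86.28143019]
(-0.02, 0.035, 0.162) [169.46161062 101.81964987]
(-0.02, -0.035, 0.162) [224.94241994 102.21106782]
(0.02, 0.035, 0.162) [168.77214933  68.6376668 ]
(0.02, -0.035, 0.162) [226.21704886  69.04768388]
```

View pics/w1.png

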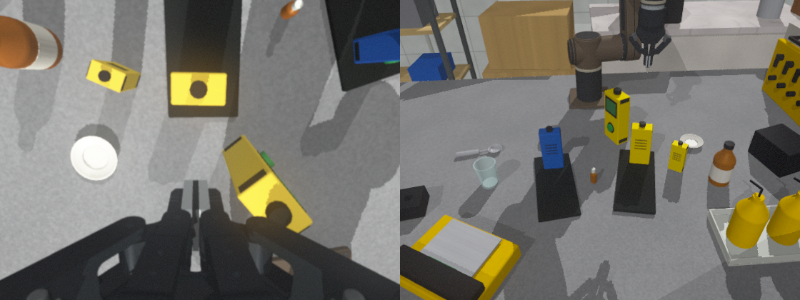

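The wrist view confirms the logger: its cap is at (199,88), about 3 px from the prediction. That puts it 4 mm nearer the robot and 4 mm to the right of the TCP. The large decoy at right is clear of the hand by about 4 cm. Descending.

Request:
move_arm(plan=[{"x": 0, "y": 0.004, "z": 0.045, "yaw": 0, "fingers": 1}, {"x": 0, "y": 0.004, "z": 0.09, "yaw": 0, "fingers": 1}, {"x": 0, "y": 0.004, "z": 0.135, "yaw": 0, "fingers": 1}, {"x": 0, "y": 0.004, "z": 0.18, "yaw": 0, "fingers": 1}, {"x": 0, "y": 0.004, "z": 0.216, "yaw": 0, "fingers": 1}])

```text
time: 2.7
eef_pos: [0.4478, 0.1663, 0.1325]
tcp_rot: [0.995, -0.101, -0.001, 0.001]
contact_force: [1.3, -1.1, 0.1]
opening: 0.002
finger_force: 0.0
```

Request:
move_arm(plan=[{"x": 0.004, "y": 0, "z": 0, "yaw": 0, "fingers": 1}, {"x": 0.008, "y": 0, "z": 0, "yaw": 0, "fingers": 1}, {"x": 0.012, "y": 0, "z": 0, "yaw": 0, "fingers": 1}, {"x": 0.016, "y": 0, "z": 0, "yaw": 0, "fingers": 1}, {"x": 0.02, "y": 0, "z": 0, "yaw": 0, "fingers": 1}])

```text
time: 3.2
eef_pos: [0.4699, 0.1644, 0.1374]
tcp_rot: [0.995, -0.1, 0.002, -0.0]
contact_force: [-0.3, -0.1, -0.3]
opening: -0.002
finger_force: 0.3
```

Request:
move_arm(plan=[{"x": 0, "y": -0.003, "z": 0, "yaw": 0, "fingers": 1}, {"x": 0.005, "y": -0.003, "z": 0, "yaw": 0, "fingers": 1}, {"x": 0.01, "y": -0.003, "z": 0, "yaw": 0, "fingers": 1}, {"x": 0.015, "y": -0.003, "z": 0, "yaw": 0, "fingers": 1}, {"x": 0.02, "y": -0.003, "z": 0, "yaw": 0, "fingers": 1}])

```text
time: 3.7
eef_pos: [0.489, 0.1633, 0.1353]
tcp_rot: [0.995, -0.1, 0.0, -0.0]
contact_force: [0.3, -0.3, 0.5]
opening: -0.0
finger_force: 0.1
```

Request:
move_arm(plan=[{"x": 0.004, "y": 0, "z": 0, "yaw": 0, "fingers": 1}, {"x": 0.008, "y": 0, "z": 0, "yaw": 0, "fingers": 1}, {"x": 0.012, "y": 0, "z": 0, "yaw": 0, "fingers": 1}, {"x": 0.016, "y": 0, "z": 0, "yaw": 0, "fingers": 1}, {"x": 0.02, "y": 0, "z": 0, "yaw": 0, "fingers": 1}])

```text
time: 4.2
eef_pos: [0.5084, 0.1593, 0.1353]
tcp_rot: [0.995, -0.1, -0.0, 0.0]
contact_force: [-0.4, 0.1, -0.4]
opening: -0.001
finger_force: 0.0
```

Run:
```python
from h import *
a=ctrl.read_camera("side");b=ctrl.read_camera("scene")
cv2.imwrite("pics/m1.png",np.hstack([cv2.resize(a[170:350,130:380],None,fx=1.6,fy=1.6),cv2.resize(b[110:290,280:530],None,fx=1.6,fy=1.6)])[:,:,::-1])
```

```text
(no output)
```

View pics/m1.png

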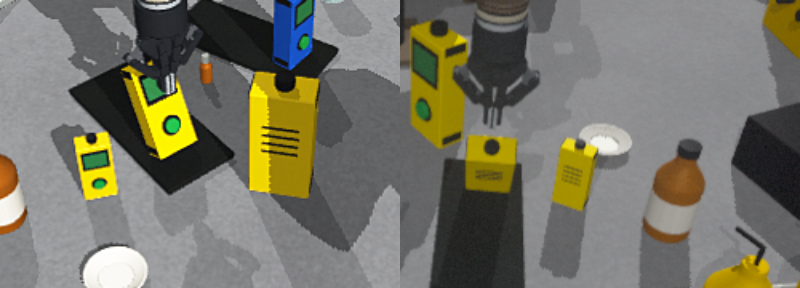

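The logger is leaning back straight and perhaps already falling. I'll keep pushing slowly.

Request:
move_arm(plan=[{"x": 0.004, "y": 0, "z": 0, "yaw": 0, "fingers": 1}, {"x": 0.008, "y": 0, "z": 0, "yaw": 0, "fingers": 1}, {"x": 0.012, "y": 0, "z": 0, "yaw": 0, "fingers": 1}, {"x": 0.016, "y": 0, "z": 0, "yaw": 0, "fingers": 1}, {"x": 0.02, "y": 0, "z": 0, "yaw": 0, "fingers": 1}])

```text
time: 4.8
eef_pos: [0.5281, 0.1553, 0.1353]
tcp_rot: [0.995, -0.1, -0.0, -0.0]
contact_force: [0.1, -0.7, -0.3]
opening: 0.002
finger_force: 0.0
```

Request:
move_arm(plan=[{"x": 0, "y": 0, "z": -0.04, "yaw": 0, "fingers": 1}, {"x": -0.02, "y": 0, "z": -0.08, "yaw": 0, "fingers": 1}, {"x": -0.04, "y": 0, "z": -0.12, "yaw": 0, "fingers": 1}, {"x": -0.06, "y": 0, "z": -0.14, "yaw": 0, "fingers": 1}, {"x": -0.06, "y": 0, "z": -0.14, "yaw": 0, "fingers": 1}])

```text
time: 5.3
eef_pos: [0.4696, 0.1681, 0.28]
tcp_rot: [0.995, -0.099, 0.004, -0.001]
contact_force: [0.6, -1.0, 0.7]
opening: 0.004
finger_force: 0.0
```

Run:
```python
from h import *
s=ctrl.get_state();print(s["eef_pos"],s["tcp_rot"])
a=ctrl.read_camera("wrist")
cv2.imwrite("pics/w2raw.png",a[:,:,::-1])
b=ctrl.read_camera("scene");d=ctrl.read_camera("side")
top=np.hstack([cv2.resize(b[110:310,270:470],(400,400)),cv2.resize(d[170:320,150:300],(400,400))])
cv2.imwrite("pics/m2.png",top[:,:,::-1])
cv2.imwrite("pics/w2.png",cv2.resize(a,(800,600))[:,:,::-1])
```

```text
[0.46959869 0.16809172 0.28000031] [ 0.99504683 -0.09931791  0.00406539 -0.00111354]
```

View pics/m2.png

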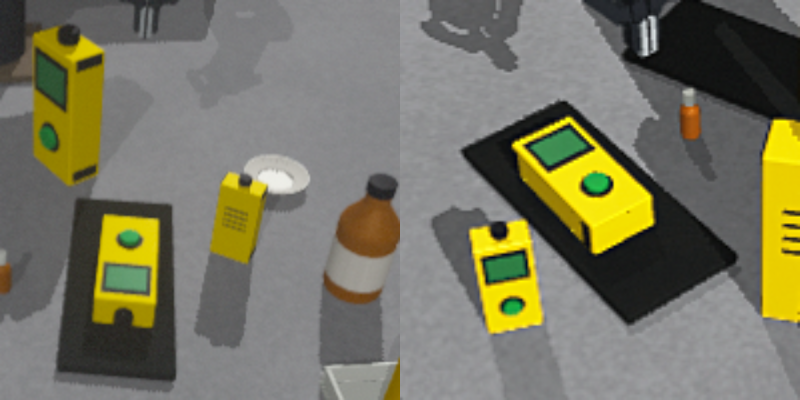

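View pics/w2.png

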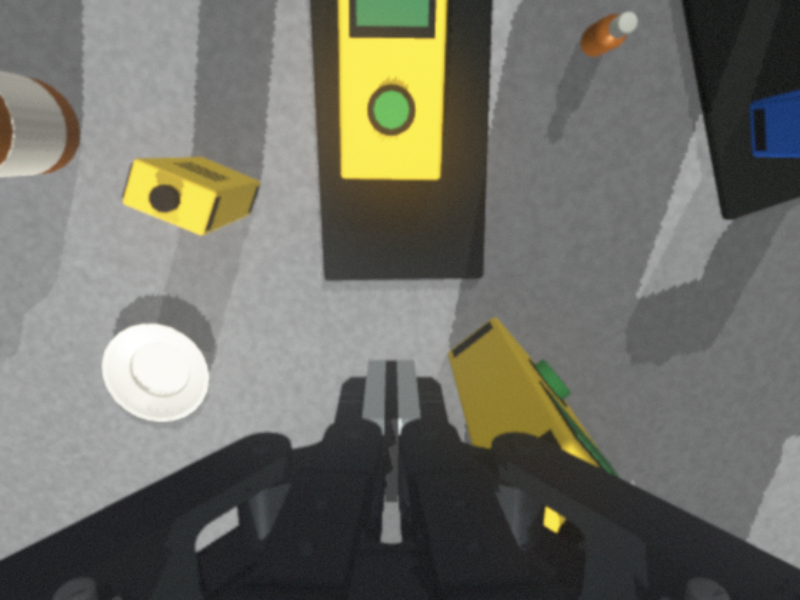

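The logger lies on its back on its pad, screen and key up. The key is at wrist (391,110), scene native (335,229) and side native (374,238.6).

Run:
```python
from h import *
from scipy.spatial.transform import Rotation as R
m=ctrl.camera_model("wrist")
p=np.array([0.46959869,0.16809172,0.28000031]);Rt=R.from_quat([0.99504683,-0.09931791,0.00406539,-0.00111354]).as_matrix()
T=m["tool_from_camera"]
for uv in [(391,110),(391,180)]:
    q=cv2.undistortPoints(np.array([[nat(uv)]]),m["intrinsics"],m["distortion"])[0,0]
    d=Rt@T[:3,:3]@[q[0],-q[1],-1];o=p+Rt@T[:3,3];print(o+d*((.057-o[2])/d[2]))
print(onplane("scene",[(335,229)],.057),onplane("side",[(373.9,238.6)],.057))
s=ctrl.get_state();print(s["eef_pos"],s["tcp_rot"],s["time"])
```

```text
[0.56224589 0.14948142 0.057     ]
[0.51776497 0.15846633 0.057     ]
[[0.56668673 0.15307882 0.057     ]] [[ 0.26861693 -0.10043132  0.057     ]]
[0.46881699 0.16710555 0.27403321] [ 9.94993028e-01 -9.99415643e-02 -6.93841822e-04  2.75871238e-04] 5.45
```

Request:
move_arm(plan=[{"x": 0.032, "y": -0.001, "z": 0.03, "yaw": 0, "fingers": 1}, {"x": 0.064, "y": -0.002, "z": 0.06, "yaw": 0, "fingers": 1}, {"x": 0.094, "y": -0.002, "z": 0.09, "yaw": 0, "fingers": 1}, {"x": 0.094, "y": -0.002, "z": 0.13, "yaw": 0, "fingers": 1}, {"x": 0.094, "y": -0.002, "z": 0.17, "yaw": 0, "fingers": 1}])

```text
time: 5.95
eef_pos: [0.5615, 0.1496, 0.1012]
tcp_rot: [0.995, -0.101, -0.002, 0.0]
contact_force: [0.9, 0.4, -0.9]
opening: 0.0
finger_force: 0.0
```

Request:
move_arm(plan=[{"x": 0, "y": 0, "z": 0.01, "yaw": 0, "fingers": 1}, {"x": 0, "y": 0, "z": 0.02, "yaw": 0, "fingers": 1}, {"x": 0, "y": 0, "z": 0.02, "yaw": 0, "fingers": 1}])

```text
time: 6.25
eef_pos: [0.5612, 0.1504, 0.0845]
tcp_rot: [0.995, -0.1, -0.001, 0.0]
contact_force: [-0.2, 0.4, 0.7]
opening: -0.005
finger_force: 0.0
```

Run:
```python
from h import *
b=ctrl.read_camera("scene");d=ctrl.read_camera("side");s=ctrl.get_state();print(s["eef_pos"],s["contact_force"])
print("side key",onplane("side",[(223.9,238.6)],.057))
cv2.imwrite("pics/m3.png",np.hstack([cv2.resize(b[170:290,290:410],(400,400)),cv2.resize(d[190:290,170:270],(400,400))])[:,:,::-1])
```

```text
[0.56273372 0.1507327  0.08706823] [-0.00259953 -0.14858653  0.84585003]
side key [[0.56368208 0.14840235 0.057     ]]
```

View pics/m3.png

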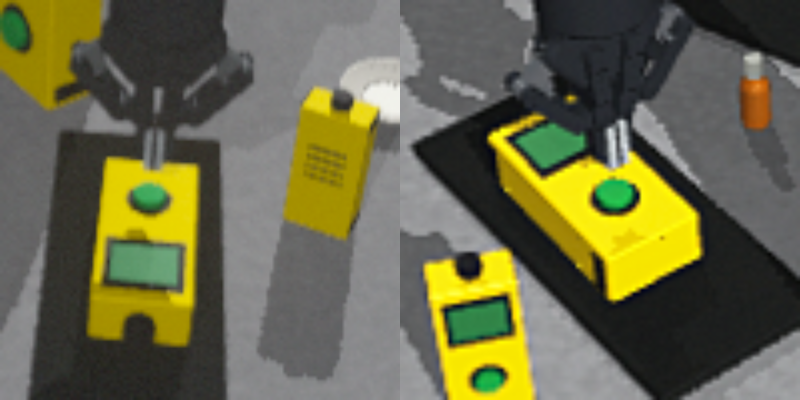

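The fingertip is directly above the key in both views, and all three estimates agree to about 3 mm. Pressing down slowly while watching the force.

Request:
move_arm(plan=[{"x": 0, "y": 0, "z": 0.006, "yaw": 0, "fingers": 1}, {"x": 0, "y": 0, "z": 0.012, "yaw": 0, "fingers": 1}, {"x": 0, "y": 0, "z": 0.018, "yaw": 0, "fingers": 1}, {"x": 0, "y": 0, "z": 0.021, "yaw": 0, "fingers": 1}, {"x": 0, "y": 0, "z": 0.021, "yaw": 0, "fingers": 1}])

```text
time: 6.85
eef_pos: [0.5609, 0.1505, 0.0635]
tcp_rot: [0.995, -0.1, -0.001, 0.0]
contact_force: [0.2, 0.3, -0.6]
opening: 0.0
finger_force: 0.0
```

Request:
move_arm(plan=[{"x": 0, "y": 0, "z": 0.001, "yaw": 0, "fingers": 1}, {"x": 0, "y": 0, "z": 0.002, "yaw": 0, "fingers": 1}, {"x": 0, "y": 0, "z": 0.003, "yaw": 0, "fingers": 1}, {"x": 0, "y": 0, "z": 0.003, "yaw": 0, "fingers": 1}])

```text
time: 7.25
eef_pos: [0.5614, 0.1506, 0.0613]
tcp_rot: [0.995, -0.1, -0.0, -0.0]
contact_force: [0.6, 0.5, -0.5]
opening: -0.0
finger_force: 0.0
```

Request:
move_arm(plan=[{"x": 0, "y": 0, "z": 0.001, "yaw": 0, "fingers": 1}, {"x": 0, "y": 0, "z": 0.002, "yaw": 0, "fingers": 1}, {"x": 0, "y": 0, "z": 0.003, "yaw": 0, "fingers": 1}, {"x": 0, "y": 0, "z": 0.003, "yaw": 0, "fingers": 1}])

```text
time: 7.65
eef_pos: [0.5615, 0.1506, 0.0584]
tcp_rot: [0.995, -0.1, 0.0, -0.0]
contact_force: [-0.7, 0.1, 1.3]
opening: -0.002
finger_force: 0.6
```

Request:
move_arm(plan=[{"x": 0, "y": 0, "z": 0.001, "yaw": 0, "fingers": 1}, {"x": 0, "y": 0, "z": 0.002, "yaw": 0, "fingers": 1}, {"x": 0, "y": 0, "z": 0.003, "yaw": 0, "fingers": 1}, {"x": 0, "y": 0, "z": 0.003, "yaw": 0, "fingers": 1}])

```text
time: 8.05
eef_pos: [0.5615, 0.1506, 0.0555]
tcp_rot: [0.995, -0.1, 0.0, -0.0]
contact_force: [-1.4, 0.2, 3.3]
opening: 0.002
finger_force: 1.6
```

Contact was at about 0.059, as expected, and the spring force is rising. Pressing to the stop.

Request:
move_arm(plan=[{"x": 0, "y": 0, "z": 0.001, "yaw": 0, "fingers": 1}, {"x": 0, "y": 0, "z": 0.002, "yaw": 0, "fingers": 1}, {"x": 0, "y": 0, "z": 0.003, "yaw": 0, "fingers": 1}, {"x": 0, "y": 0, "z": 0.003, "yaw": 0, "fingers": 1}])

```text
time: 8.45
eef_pos: [0.5616, 0.1506, 0.0539]
tcp_rot: [0.995, -0.1, -0.0, 0.0]
contact_force: [-4.4, -0.8, 9.9]
opening: 0.001
finger_force: 5.3
```

Request:
move_arm(plan=[{"x": 0, "y": 0, "z": 0.001, "yaw": 0, "fingers": 1}, {"x": 0, "y": 0, "z": 0.001, "yaw": 0, "fingers": 1}])

```text
time: 8.65
eef_pos: [0.5616, 0.1506, 0.0537]
tcp_rot: [0.995, -0.1, -0.001, 0.0]
contact_force: [-7.2, -0.6, 14.5]
opening: 0.001
finger_force: 7.3
```

Request:
move_arm(plan=[{"x": 0, "y": 0, "z": -0.01, "yaw": 0, "fingers": 1}, {"x": 0, "y": 0, "z": -0.03, "yaw": 0, "fingers": 1}, {"x": 0, "y": 0, "z": -0.07, "yaw": 0, "fingers": 1}, {"x": 0, "y": 0, "z": -0.12, "yaw": 0, "fingers": 1}, {"x": -0.04, "y": 0, "z": -0.15, "yaw": 0, "fingers": 1}])

```text
time: 9.15
eef_pos: [0.5263, 0.1579, 0.2057]
tcp_rot: [0.995, -0.101, 0.004, -0.001]
contact_force: [0.9, 0.7, 1.3]
opening: 0.003
finger_force: 0.0
```

Request:
move_arm(plan=[{"x": -0.04, "y": 0, "z": -0.05, "yaw": 0, "fingers": 1}, {"x": -0.05, "y": 0, "z": -0.06, "yaw": 0, "fingers": 1}, {"x": -0.05, "y": 0, "z": -0.06, "yaw": 0, "fingers": 1}])

```text
time: 9.45
eef_pos: [0.4734, 0.1694, 0.2654]
tcp_rot: [0.995, -0.099, 0.004, -0.001]
contact_force: [0.6, -0.3, 1.3]
opening: 0.001
finger_force: 0.0
```

Run:
```python
from h import *
s=ctrl.get_state();print(s["eef_pos"],s["contact_force"],s["time"])
b=ctrl.read_camera("scene");d=ctrl.read_camera("side")
cv2.imwrite("pics/m4.png",np.hstack([b[60:340,60:500],cv2.resize(d[140:350,100:370],(360,280))])[:,:,::-1])
```

```text
[0.47343546 0.16935126 0.26535647] [ 0.61864299 -0.30272558  1.3158952 ] 9.45
```

View pics/m4.png

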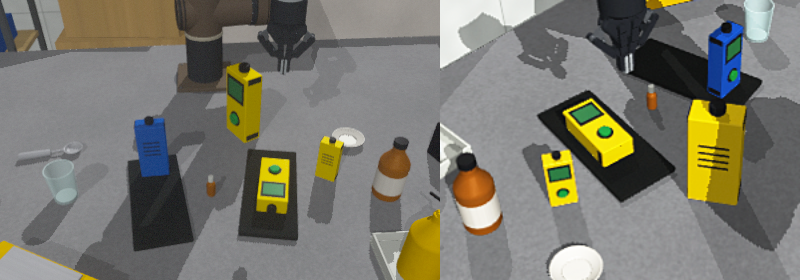

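The logger is on its back on its pad, the key is released, everything else is in place, and the arm is clear.

```bash
python3 -c "
from plant import ctrl
print(ctrl.sign_off())"
```

```text
the job is handed in; nothing more can be done
None
```

The yellow logger lies on its back on its own pad with the screen up; I pressed the green key to its stop (about 14 N, 5 mm of travel) and released it, the last camera views show nothing else moved, and the job was handed in at about 9.5 s.

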